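# Sort the washed plant pots into their carry trays

## Task

Put the five loose pots away in the black carry trays, each in the tray where one of its own kind already stands: the two large round pots, the two square tube pots (pull out the one that is nested in a large pot) and the small round pot. Stand every pot upright on the floor of an empty bay, one pot to a bay. Leave the jar and the roll of tape standing where they are.

Things in the scene. Friction and masses are not known exactly. Their poses are not given: they have to be found in the camera images.
- big_a_mid (a point): Open round plastic plant pot, large kind: 65 mm across its rim band (the top 14 mm, straight sided), 54 mm high, tapering to 58 mm at the foot; walls 3 mm, floor 3 mm thick. Stands upright on the worktop. This one has a tube pot nested in it at the start. Origin: on its axis, half-way up (27 mm above its underside); z up.
- big_b_mid (a point): Open round plastic plant pot, large kind: 65 mm across its rim band (the top 14 mm, straight sided), 54 mm high, tapering to 58 mm at the foot; walls 3 mm, floor 3 mm thick. Stands upright on the worktop. This one is empty. Origin: on its axis, half-way up (27 mm above its underside); z up.
- tube_a_mid (a point): Open square deep plastic tube pot: rim band 38 x 38 mm (the top 14 mm), body below it 32 x 32 mm, 80 mm high; x and y are square to its faces. At the start it stands loosely nested inside big_a, on that pot's floor, so that its top 29 mm stick out above the large pot's rim, turned any way. Origin: on its axis, half-way up (40 mm above its underside); z up.
- tube_b_mid (a point): Open square deep plastic tube pot: rim band 38 x 38 mm (the top 14 mm), body below it 32 x 32 mm, 80 mm high; x and y are square to its faces. This one stands upright on the worktop. Origin: on its axis, half-way up (40 mm above its underside); z up.
- small_a_mid (a point): Open round plastic plant pot, small kind: 46 mm across its rim band (the top 11 mm, straight sided), 46 mm high, tapering to 35 mm at the foot. Stands upright on the worktop. Origin: on its axis, half-way up (23 mm above its underside); z up.
- tray_big: Fixed black carry tray for the large round pots: an open tray 234 x 80 mm outside, walls 3 mm thick and 20 mm high, floor 3 mm thick, divided by cross walls (17 mm high) into a single row of three 74 x 74 mm bays with round seats. Origin: centre of its underside, on the worktop; x runs along the row. Bay centres lie at x = -77, 0 and +77 mm, y = 0. The bay at +77 mm already holds a large round pot, standing upright; the other two bays are empty.
- tray_tube: Fixed black carry tray for the square tube pots: an open tray 162 x 56 mm outside, walls 3 mm thick and 20 mm high, floor 3 mm thick, divided by cross walls (17 mm high) into a single row of three 50 x 50 mm bays with square seats. Origin: centre of its underside, on the worktop; x runs along the row. Bay centres lie at x = -53, 0 and +53 mm, y = 0. The bay at +53 mm already holds a square tube pot, standing upright; the other two bays are empty.
- tray_small: Fixed black carry tray for the small round pots: an open tray 174 x 60 mm outside, walls 3 mm thick and 20 mm high, floor 3 mm thick, divided by cross walls (17 mm high) into a single row of three 54 x 54 mm bays with round seats. Origin: centre of its underside, on the worktop; x runs along the row. Bay centres lie at x = -57, 0 and +57 mm, y = 0. The bay at +57 mm already holds a small round pot, standing upright; the other two bays are empty.
- jar_mid (a point): Bystander among the pots: capped glass jar with purple lid and paper label, 48 mm across, 62 mm high. Origin: on its axis, half-way up.
- tape_mid (a point): Bystander among the pots: roll of cream tape lying flat, 60 mm across, 24 mm high, hole 36 mm. Origin: on its axis, half-way up.
Mind the look-alikes: they are no part of the job. Leave any orange look-alike of the part that bears big_b_mid alone.

How it is judged:
By the outcome, as a careful person would: the job done as asked, in the order asked, and still so for the second after the job is handed in, with the robot touching nothing.
It also fails if it takes over 138 s, if anything falls off the work surface, if the arm or the gripper's body presses on something with over 40 N, if the wrist force passes 120 N, or if a joint passes its speed limit or range.

## Robot

A 7-joint arm with a two-finger parallel gripper is mounted at the origin on the work surface. World frame = base frame: x ahead of the robot, y to its left, z up, the work surface at z = 0. Lengths are in m, angles in rad, forces in N, time in s.
With the tool pointing down it reaches from about 0.425 to 0.875 m from the base axis. Payload 9.9 kg.
Tool frame: the origin (TCP) lies midway between the tips of the shut fingers; the grasp point (between the pads) lies 19 mm behind it; z points along the fingers, y is the line along which they close (so a half turn about z gives the same grasp; the last joint's range is limited). The gripper opens to 85 mm and grips with 20 to 120 N. Pads are 22 mm wide; open, the fingers measure 114 mm over their backs; the gripper's body (76 mm by 85 mm) begins 54 mm behind the grasp point. The pads swing forward as they close: fully open they stand 13 mm farther back than shut.
Start: joints at [1.228, 0.576, 0.025, 1.437, -0.015, 1.129, -0.057], TCP at [0.173, -0.653, 0.231] pointing down, gripper open.
Joint ranges: [-2.76, 2.76], [-0.34, 2.15], [-1.52, 1.57], [0.19, 2.46], [-1.09, 4.23], [0.17, 1.99], [-2.82, 2.82]. Speed limits (rad/s): [2.22, 2.22, 3.01, 3.01, 3.14, 3.14, 3.14].

## Interface

Orientations are given as a unit quaternion [x, y, z, w].
In Python, from plant import bot, imaging, close_job gives the robot as it stands.
- The arm moves only by the shell command python3 -m handwheel 'ROWS'. ROWS is JSON, a list that holds one entry, the list of rows, each a list of 7 numbers: the turn, a rotation vector about the tool's x, y, z in degrees, then the shift along the tool's x, y, z in m, then the opening, from 0 (shut) to 1 (fully open). In form: [[[ax, ay, az, dx, dy, dz, claw], ...]]. A call has 1 to 20 rows; each row is the pose to reach, as a shift and turn from the pose commanded when the call began, along the tool's axes at that moment; what a row does not reach only later rows make up. A row lasts 1/12 s, in which the tool goes at most 41.7 mm and 7.16 degrees, less where a joint would pass 70% of its speed; a pose out of reach is approached as far as the arm can. A call with a gripper value outside its range is refused whole. The fingers move at their own pace and stop on an object; the grip force is fixed at half the most. Time passes only in rows, so rows that repeat a pose let the fingers close. It gives the time, the measured TCP pose, the force, the opening and the grip force at its end, in the units of the state.
- bot.read_state(): the state, without advancing time (a new reading comes with each control period).
- imaging.capture(name): name is "side" or "top"; returns the picture (384x512x3 uint8, red, green, blue); there is no depth.
- imaging.camera_params(name): a dict with "intrinsics" (3x3 intrinsics, pixels), "extrinsics" (4x4, takes a point from camera to world coordinates). Camera axes: x right, y up, looking along -z (the intrinsics and any distortion apply to the point x, -y, -z); pixel columns grow to the right and rows downward; lengths in m; the calibration is good to about 2 mm. A picture is of the moment at which its call begins. camera_params takes no time and is no camera call.
- close_job(): hands the job in; it is judged then, once.
The state is a dict: "time": time; "joints": joint angles; "joint_velocities": joint speeds; "joint_torque": joint torques, N m; "tcp_pos": TCP position; "ee_rot": TCP orientation; "force": force on the tool from outside, world axes, zero at the start; "ft_torque": the same for the moment, N m; "width": finger opening in m; "finger_force": force on a finger pad.
Only numpy, scipy, OpenCV 4.12 (cv2) and the standard library are available. Lean on these libraries where they do the work, as an engineer would, in place of code of your own. Each camera call takes 0.05 s, during which the arm holds its last target. There are 200 camera calls.

## Working session

There is one attempt and no reset: what is moved stays moved. The work goes in short steps, Python scripts to look and compute and a shell command to move; the robot and the scene stay as the last step left them, time stands still between calls to the robot, and variables do not carry over. Pictures are saved under pics/ and viewed, at most 14 in all, crops included, and the job is handed in when it is done.

```bash
mkdir -p pics; ls; python3 - <<'E'
from plant import bot, imaging
import cv2, json
s=bot.read_state(); print({k:s[k] for k in('time','tcp_pos','ee_rot','width','force')})
for n in('top','side'):
    p=imaging.camera_params(n); print(n,p)
    cv2.imwrite(f'pics/{n}0.png',cv2.cvtColor(imaging.capture(n),cv2.COLOR_RGB2BGR))
E
```

```text
pics
{'time': 0.0, 'tcp_pos': array([ 0.17264627, -0.65209025,  0.2304456 ]), 'ee_rot': array([ 9.91635498e-01,  1.29067355e-01, -1.47458447e-04, -7.96797373e-04]), 'width': 0.0854766291427058, 'force': array([ 0.00568914,  0.21981229, -0.70964006])}
top {'intrinsics': array([[371.54525239,   0.        , 255.62091872],
       [  0.        , 371.54525239, 184.68559168],
       [  0.        ,   0.        ,   1.        ]]), 'extrinsics': array([[-0.08390251,  0.97467251, -0.2073014 ,  0.31683388],
       [-0.99647307, -0.08234685,  0.01613776, -0.00970399],
       [-0.00134159,  0.20792426,  0.97814401,  0.85836249],
       [ 0.        ,  0.        ,  0.        ,  1.        ]])}
side {'intrinsics': array([[355.67656491,   0.        , 261.95070985],
       [  0.        , 355.67656491, 197.44367989],
       [  0.        ,   0.        ,   1.        ]]), 'extrinsics': array([[-0.90809638,  0.23210175, -0.34855379,  0.16415124],
       [-0.41874444, -0.51075199,  0.75085651,  0.65371968],
       [-0.00374943,  0.82780504,  0.56100335,  0.53306976],
       [ 0.        ,  0.        ,  0.        ,  1.        ]])}
```

View pics/top0.png

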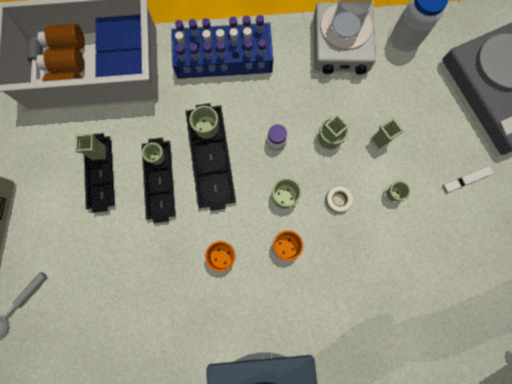

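View pics/side0.png

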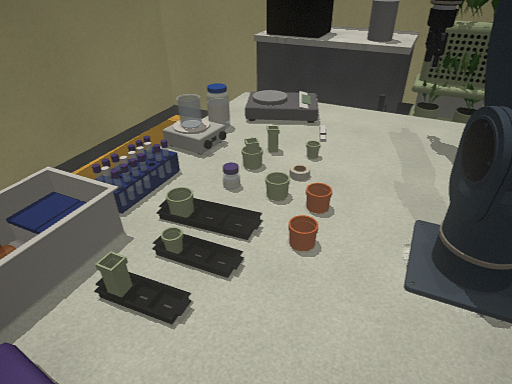

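Top view: trays at left with the tube tray near (98,172), the small tray (158,180) and the big tray (211,157). The nested pair is at (333,132), tube_b (388,132), small_a (399,191), big_b (286,194), the jar (277,137) and the tape (340,200). The orange look-alikes are at (220,256) and (288,245). I'll enlarge the working areas.

```bash
python3 - <<'E'
import cv2
t=cv2.imread('pics/top0.png'); s=cv2.imread('pics/side0.png')
def crop(im,x0,y0,w,h,k,fn):
    c=cv2.resize(im[y0:y0+h,x0:x0+w],None,fx=k,fy=k,interpolation=cv2.INTER_CUBIC)
    for u in range(-(-x0//10)*10,x0+w,10):
        cv2.line(c,((u-x0)*k,0),((u-x0)*k,4 if u%50 else 14),(0,0,255),1)
        if u%20==0: cv2.putText(c,str(u),((u-x0)*k+2,12),0,.35,(0,0,255),1)
    for v in range(-(-y0//10)*10,y0+h,10):
        cv2.line(c,(0,(v-y0)*k),(5,(v-y0)*k),(0,0,255),1)
        if v%20==0: cv2.putText(c,str(v),(6,(v-y0)*k+4),0,.35,(0,0,255),1)
    cv2.imwrite('pics/'+fn,c)
crop(t,70,98,170,120,4,'t1.png')
crop(t,260,110,160,105,5,'t2.png')
crop(s,90,130,240,195,3,'s1.png')
E
```

```text
(no output)
```

View pics/t1.png

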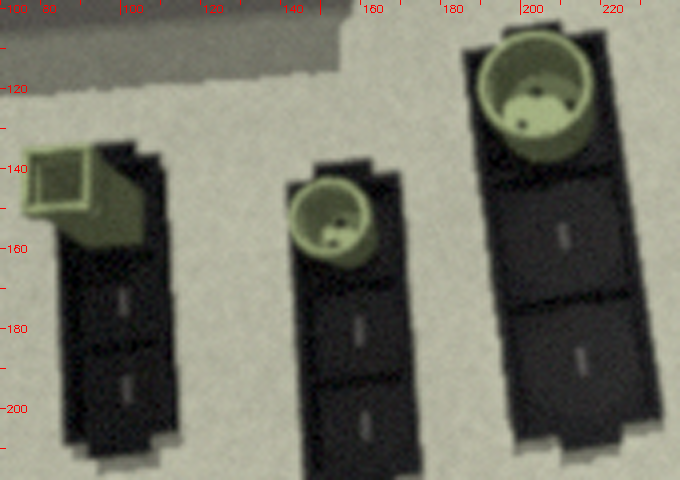

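View pics/t2.png

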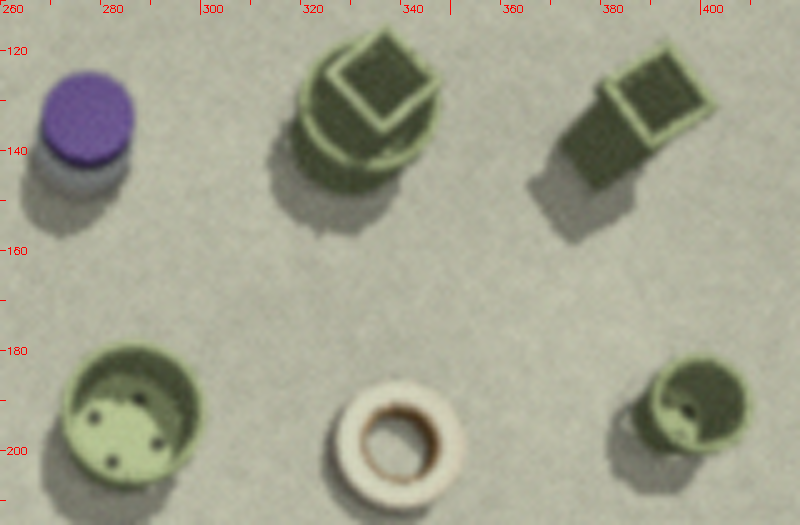

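View pics/s1.png

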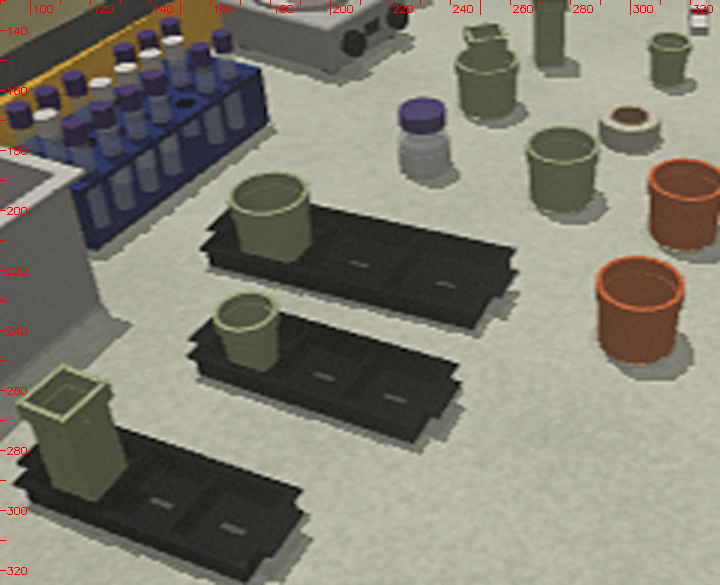

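```bash
cat > h.py <<'E'
import numpy as np
from plant import bot, imaging
P={n:imaging.camera_params(n) for n in('top','side')}
def ray(n,uv):
    K,E=P[n]['intrinsics'],P[n]['extrinsics']
    d=np.linalg.solve(K,[*uv,1.]); d=E[:3,:3]@(d*[1,-1,-1]); return E[:3,3],d/np.linalg.norm(d)
def atz(n,uv,z):
    o,d=ray(n,uv); return o+d*(z-o[2])/d[2]
def tri(a,b):
    A=[];B=[]
    for n,uv in(('top',a),('side',b)):
        o,d=ray(n,uv); M=np.eye(3)-np.outer(d,d); A.append(M);B.append(M@o)
    p=np.linalg.lstsq(np.vstack(A),np.hstack(B),rcond=None)[0]
    return p,max(np.linalg.norm(np.cross(p-ray(n,uv)[0],ray(n,uv)[1])) for n,uv in(('top',a),('side',b)))
def proj(n,p):
    K,E=P[n]['intrinsics'],P[n]['extrinsics']
    q=E[:3,:3].T@(np.asarray(p)-E[:3,3]); q=K@(q*[1,-1,-1]); return q[:2]/q[2]
def R(q):
    from scipy.spatial.transform import Rotation; return Rotation.from_quat(q).as_matrix()
def go(x,y,z,yaw=None):
    "tool-frame shift (m) and turn (deg) from the present pose; yaw = world angle of tool y, mod 180"
    s=bot.read_state(); M=R(s['ee_rot']); d=M.T@(np.array([x,y,z])-s['tcp_pos'])
    cur=np.degrees(np.arctan2(M[1,1],M[0,1])); t=0 if yaw is None else -((yaw-cur+90)%180-90)
    print('shift',d.round(4),'az %.1f'%t,'cur yaw %.1f'%cur,'j7 %.2f'%s['joints'][6],'t %.1f'%s['time'])
E
python3 - <<'E'
from h import *
t1=lambda x,y:((x+.5)/4-.5+70,(y+.5)/4-.5+98)
t2=lambda x,y:((x+.5)/5-.5+260,(y+.5)/5-.5+110)
s1=lambda x,y:((x+.5)/3-.5+90,(y+.5)/3-.5+130)
O={'tube0':(t1(123,302),s1(161,503),.003),'tube-':(t1(127,389),s1(233,530),.003),
'small0':(t1(360,331),s1(324,377),.003),'small-':(t1(366,426),s1(396,398),.003),
'big0':(t1(565,236),s1(358,264),.003),'big-':(t1(582,362),s1(446,284),.003),
'bigref':(t1(535,84),s1(271,194),.057),'smallref':(t1(330,218),s1(247,312),.049),'tuberef':(t1(57,178),s1(64,392),.083),
'big_b':(t2(133,414.5),s1(562,147),.054),'big_a':(t2(370,102),s1(487,62),.054),'tube_a':(t2(383.5,78.5),s1(485,35),.083),
'tube_b':(t2(660,95),(273,127),.08),'small_a':(t2(700,404),s1(670,43),.046),'jar':(t2(88,117),s1(422,110),.062),'tape':(t2(399,444),s1(629,120),.024)}
for k,(a,b,z) in O.items():
    p,e=tri(a,b); q=atz('top',a,z); r=atz('side',b,z)
    print(k,'tri',p.round(3),'gap %.1f'%(e*1e3),'top',q[:2].round(4),'side',r[:2].round(3),'r %.3f'%np.hypot(*q[:2]))
for k,c,z in(('tube_a',[(383,27),(440,76),(384,132),(327,76)],.083),('tube_b',[(669,42),(717,103),(652,148),(601,87)],.08)):
    w=[atz('top',t2(*x),z) for x in c]
    print(k,[('%.1f'%(np.degrees(np.arctan2(*(w[(i+1)%4]-w[i])[[1,0]]))%90),'%.1f'%(1e3*np.linalg.norm(w[(i+1)%4]-w[i]))) for i in range(4)])
E
```

```text
tube0 tri [0.557 0.341 0.003] gap 0.2 top [0.557  0.3406] side [0.556 0.341] r 0.653
tube- tri [0.504 0.338 0.002] gap 0.6 top [0.5042 0.3381] side [0.502 0.339] r 0.607
small0 tri [0.528 0.201 0.002] gap 0.3 top [0.5276 0.2011] side [0.526 0.202] r 0.565
small- tri [0.47  0.199 0.003] gap 0.8 top [0.4705 0.1993] side [0.469 0.199] r 0.511
big0 tri [0.576 0.077 0.002] gap 0.1 top [0.5755 0.0771] side [0.575 0.078] r 0.581
big- tri [0.497 0.072 0.003] gap 0.5 top [0.4979 0.0717] side [0.497 0.072] r 0.503
bigref tri [0.651 0.083 0.054] gap 1.4 top [0.651  0.0834] side [0.646 0.086] r 0.656
smallref tri [0.584 0.205 0.046] gap 0.5 top [0.5834 0.2047] side [0.581 0.208] r 0.618
tuberef tri [0.608 0.345 0.081] gap 0.3 top [0.6077 0.344 ] side [0.606 0.346] r 0.698
big_b tri [ 0.465 -0.089  0.05 ] gap 0.1 top [ 0.4641 -0.0886] side [ 0.463 -0.083] r 0.472
big_a tri [ 0.6   -0.213  0.048] gap 1.3 top [ 0.5996 -0.2112] side [ 0.594 -0.203] r 0.636
tube_a tri [ 0.601 -0.213  0.078] gap 0.6 top [ 0.5997 -0.2112] side [ 0.595 -0.203] r 0.636
tube_b tri [ 0.582 -0.333  0.08 ] gap 0.4 top [ 0.5828 -0.3328] side [ 0.582 -0.333] r 0.671
small_a tri [ 0.449 -0.343  0.042] gap 0.6 top [ 0.449  -0.3415] side [ 0.446 -0.335] r 0.564
jar tri [ 0.601 -0.082  0.06 ] gap 0.5 top [ 0.6004 -0.0814] side [ 0.598 -0.078] r 0.606
tape tri [ 0.446 -0.213  0.017] gap 0.6 top [ 0.4458 -0.2109] side [ 0.442 -0.202] r 0.493
tube_a [('41.5', '33.4'), ('40.3', '36.7'), ('37.9', '35.4'), ('37.0', '34.6')]
tube_b [('28.7', '34.4'), ('29.8', '36.8'), ('31.0', '35.0'), ('28.9', '38.1')]
```

The triangulated heights and the spacings agree with the given sizes. I'll start with tube_a, since it has to come out before big_a.

```bash
python3 -c "
from h import *
go(.600,-.2112,.150,129.3)"
```

```text
shift [ 0.5259 -0.3167  0.081 ] az -24.5 cur yaw -75.2 j7 -0.06 t 0.1
```

```bash
python3 -m handwheel '[[[0,0,-24.5,0.526,-0.317,0.03,1],[0,0,-24.5,0.526,-0.317,0.03,1],[0,0,-24.5,0.526,-0.317,0.03,1],[0,0,-24.5,0.526,-0.317,0.03,1],[0,0,-24.5,0.526,-0.317,0.03,1],[0,0,-24.5,0.526,-0.317,0.03,1],[0,0,-24.5,0.526,-0.317,0.03,1],[0,0,-24.5,0.526,-0.317,0.03,1],[0,0,-24.5,0.526,-0.317,0.08,1],[0,0,-24.5,0.526,-0.317,0.08,1],[0,0,-24.5,0.526,-0.317,0.08,1],[0,0,-24.5,0.526,-0.317,0.08,1],[0,0,-24.5,0.526,-0.317,0.08,1],[0,0,-24.5,0.526,-0.317,0.08,1],[0,0,-24.5,0.526,-0.317,0.08,1],[0,0,-24.5,0.526,-0.317,0.08,1],[0,0,-24.5,0.526,-0.317,0.08,1],[0,0,-24.5,0.526,-0.317,0.08,1],[0,0,-24.5,0.526,-0.317,0.08,1],[0,0,-24.5,0.526,-0.317,0.08,1]]]'
python3 -c "
from h import *
import cv2
go(.600,-.2112,.055,129.3)
a,b=[cv2.cvtColor(imaging.capture(n),cv2.COLOR_RGB2BGR) for n in('top','side')]
f=lambda i:cv2.resize(i,None,fx=4,fy=4,interpolation=cv2.INTER_CUBIC)
cv2.imwrite('pics/c1.png',np.hstack([f(a[80:200,285:385]),f(b[95:215,215:315])]))"
```

```text
time: 1.77
tcp_pos: [0.5993, -0.2132, 0.1516]
ee_rot: [0.942, 0.335, -0.0, 0.0]
force: [0.5, -0.0, 0.5]
width: 0.0856
finger_force: 0.0
shift [ 0.0019 -0.0011  0.0966] az -0.1 cur yaw -50.8 j7 -0.71 t 1.8
```

View pics/c1.png

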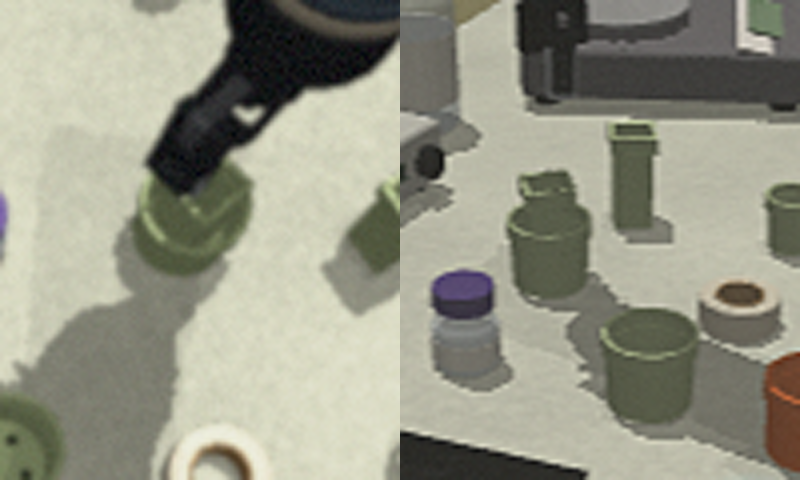

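The fingers lie over the tube at about (338,125) in the top view, and the closing line matches the tube's faces. Next: descend, close, and lift a little.

```bash
python3 -m handwheel '[[[0,0,0,0.001,-0.0005,0.03,1],[0,0,0,0.001,-0.0005,0.06,1],[0,0,0,0.001,-0.0005,0.085,1],[0,0,0,0.001,-0.0005,0.0955,1],[0,0,0,0.001,-0.0005,0.0955,1],[0,0,0,0.001,-0.0005,0.0955,0],[0,0,0,0.001,-0.0005,0.0955,0],[0,0,0,0.001,-0.0005,0.0955,0],[0,0,0,0.001,-0.0005,0.0955,0],[0,0,0,0.001,-0.0005,0.0955,0],[0,0,0,0.001,-0.0005,0.0955,0],[0,0,0,0.001,-0.0005,0.0955,0],[0,0,0,0.001,-0.0005,0.0955,0]]]'
```

```text
time: 2.95
tcp_pos: [0.6015, -0.2107, 0.0576]
ee_rot: [0.942, 0.336, 0.001, 0.001]
force: [-0.9, -0.2, 7.3]
width: 0.0373
finger_force: 58.4
```

```bash
python3 -m handwheel '[[[0,0,0,0,0,-0.01,0],[0,0,0,0,0,-0.03,0],[0,0,0,0,0,-0.06,0],[0,0,0,0,0,-0.09,0],[0,0,0,0,0,-0.12,0],[0,0,0,0,0,-0.145,0],[0,0,0,0,0,-0.145,0]]]'
python3 -c "
from h import *
import cv2
go(.557,.3406,.18,93)
a,b=[cv2.cvtColor(imaging.capture(n),cv2.COLOR_RGB2BGR) for n in('top','side')]
f=lambda i:cv2.resize(i,None,fx=4,fy=4,interpolation=cv2.INTER_CUBIC)
cv2.imwrite('pics/c2.png',np.hstack([f(a[80:200,285:385]),f(b[75:195,215:315])]))"
```

```text
time: 3.53
tcp_pos: [0.6031, -0.2111, 0.2077]
ee_rot: [0.942, 0.336, 0.004, 0.003]
force: [1.4, 0.7, -0.2]
width: 0.0373
finger_force: 59.0
shift [ 0.3138 -0.4563  0.0258] az 36.3 cur yaw -50.7 j7 -0.70 t 3.5
```

View pics/c2.png

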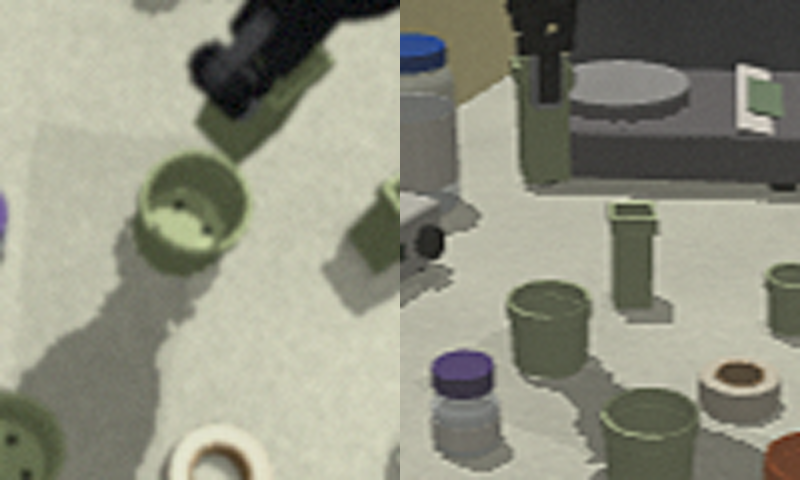

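big_a stayed put at about (333,132), and the tube hangs upright in the fingers. Carrying it to the middle tube bay.

```bash
python3 -m handwheel '[[[0,0,36.3,0.314,-0.456,0.02,0],[0,0,36.3,0.314,-0.456,0.02,0],[0,0,36.3,0.314,-0.456,0.02,0],[0,0,36.3,0.314,-0.456,0.02,0],[0,0,36.3,0.314,-0.456,0.02,0],[0,0,36.3,0.314,-0.456,0.02,0],[0,0,36.3,0.314,-0.456,0.02,0],[0,0,36.3,0.314,-0.456,0.02,0],[0,0,36.3,0.314,-0.456,0.02,0],[0,0,36.3,0.314,-0.456,0.02,0],[0,0,36.3,0.314,-0.456,0.02,0],[0,0,36.3,0.314,-0.456,0.02,0],[0,0,36.3,0.314,-0.456,0.02,0],[0,0,36.3,0.314,-0.456,0.02,0],[0,0,36.3,0.314,-0.456,0.02,0],[0,0,36.3,0.314,-0.456,0.02,0],[0,0,36.3,0.314,-0.456,0.02,0],[0,0,36.3,0.314,-0.456,0.02,0],[0,0,36.3,0.314,-0.456,0.02,0],[0,0,36.3,0.314,-0.456,0.02,0]]]'
python3 -c "
from h import *
go(.557,.3406,.0585,93)"
```

```text
time: 5.3
tcp_pos: [0.5549, 0.34, 0.181]
ee_rot: [1.0, 0.026, 0.0, 0.0]
force: [0.0, -0.2, 0.2]
width: 0.0373
finger_force: 59.0
shift [ 0.0021 -0.0005  0.1225] az -0.1 cur yaw -87.1 j7 -2.14 t 5.3
```

```bash
python3 -m handwheel '[[[0,0,0,0.002,0,0.04,0],[0,0,0,0.002,0,0.075,0],[0,0,0,0.002,0,0.1,0],[0,0,0,0.002,0,0.112,0],[0,0,0,0.002,0,0.118,0],[0,0,0,0.002,0,0.1215,0],[0,0,0,0.002,0,0.1215,0],[0,0,0,0.002,0,0.1215,0]]]'
python3 -c "
from h import *
import cv2
go(.557,.3406,.058,93)
a,b=[cv2.cvtColor(imaging.capture(n),cv2.COLOR_RGB2BGR) for n in('top','side')]
f=lambda i:cv2.resize(i,None,fx=4,fy=4,interpolation=cv2.INTER_CUBIC)
cv2.imwrite('pics/c3.png',np.hstack([f(a[110:230,60:150]),f(b[215:335,95:200])]))"
```

```text
time: 5.97
tcp_pos: [0.5573, 0.3418, 0.0608]
ee_rot: [1.0, 0.026, 0.001, -0.001]
force: [-0.2, -1.0, -0.2]
width: 0.0371
finger_force: 59.0
shift [-0.0004  0.0012  0.0028] az 0.0 cur yaw -87.0 j7 -2.15 t 6.0
```

View pics/c3.png

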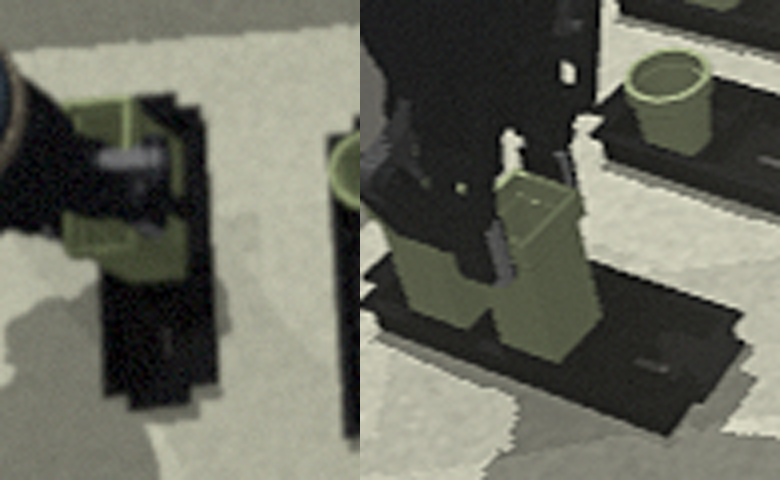

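```bash
python3 -m handwheel '[[[0,0,0,0,0.0005,0.003,0],[0,0,0,0,0.0005,0.003,0],[0,0,0,0,0.0005,0.003,0],[0,0,0,0,0.0005,0.003,0]]]'; python3 -m handwheel '[[[0,0,0,0,0,0,1],[0,0,0,0,0,0,1],[0,0,0,0,0,0,1],[0,0,0,0,0,0,1],[0,0,0,0,0,0,1],[0,0,0,0,0,0,1],[0,0,0,0,0,-0.04,1],[0,0,0,0,0,-0.08,1],[0,0,0,0,0,-0.12,1],[0,0,0,0,0,-0.12,1]]]'
python3 -c "
from h import *
go(.583,-.3326,.16,119.6)"
```

```text
time: 6.4
tcp_pos: [0.5574, 0.3416, 0.0576]
ee_rot: [1.0, 0.026, 0.001, -0.001]
force: [-0.8, -0.0, 5.7]
width: 0.0374
finger_force: 59.6
time: 7.23
tcp_pos: [0.5599, 0.3429, 0.1846]
ee_rot: [1.0, 0.026, 0.005, -0.003]
force: [0.8, 0.2, 0.8]
width: 0.0857
finger_force: 0.0
shift [-0.0125  0.6759  0.0202] az -26.6 cur yaw -87.0 j7 -2.14 t 7.2
```

```bash
python3 -m handwheel '[[[0,0,-26.6,-0.012,0.676,0.018,1],[0,0,-26.6,-0.012,0.676,0.018,1],[0,0,-26.6,-0.012,0.676,0.018,1],[0,0,-26.6,-0.012,0.676,0.018,1],[0,0,-26.6,-0.012,0.676,0.018,1],[0,0,-26.6,-0.012,0.676,0.018,1],[0,0,-26.6,-0.012,0.676,0.018,1],[0,0,-26.6,-0.012,0.676,0.018,1],[0,0,-26.6,-0.012,0.676,0.018,1],[0,0,-26.6,-0.012,0.676,0.018,1],[0,0,-26.6,-0.012,0.676,0.018,1],[0,0,-26.6,-0.012,0.676,0.018,1],[0,0,-26.6,-0.012,0.676,0.018,1],[0,0,-26.6,-0.012,0.676,0.018,1],[0,0,-26.6,-0.012,0.676,0.018,1],[0,0,-26.6,-0.012,0.676,0.018,1],[0,0,-26.6,-0.012,0.676,0.018,1],[0,0,-26.6,-0.012,0.676,0.018,1],[0,0,-26.6,-0.012,0.676,0.018,1],[0,0,-26.6,-0.012,0.676,0.018,1]]]'
python3 -m handwheel '[[[0,0,0,0,0,0,1],[0,0,0,0,0,0,1],[0,0,0,0,0,0,1]]]'
python3 -c "
from h import *
go(.583,-.3326,.052,119.6)"
```

```text
time: 8.9
tcp_pos: [0.5805, -0.3333, 0.158]
ee_rot: [0.967, 0.256, 0.0, -0.001]
force: [-0.3, 1.0, -0.8]
width: 0.0854
finger_force: 0.0
time: 9.15
tcp_pos: [0.5806, -0.3336, 0.1585]
ee_rot: [0.967, 0.257, 0.0, -0.0]
force: [-0.4, -0.6, -0.3]
width: 0.0853
finger_force: 0.0
shift [0.0025 0.0003 0.1065] az 0.1 cur yaw -60.3 j7 -0.67 t 9.2
```

```bash
python3 -m handwheel '[[[0,0,0,0.002,0,0.04,1],[0,0,0,0.002,0,0.08,1],[0,0,0,0.002,0,0.1065,1],[0,0,0,0.002,0,0.1065,1],[0,0,0,0.002,0,0.1065,1],[0,0,0,0.002,0,0.1065,0],[0,0,0,0.002,0,0.1065,0],[0,0,0,0.002,0,0.1065,0],[0,0,0,0.002,0,0.1065,0],[0,0,0,0.002,0,0.1065,0],[0,0,0,0.002,0,0.1065,0],[0,0,0,0.002,0,0.1065,0]]]'
python3 -m handwheel '[[[0,0,0,0,0,-0.03,0],[0,0,0,0,0,-0.07,0],[0,0,0,0,0,-0.11,0],[0,0,0,0,0,-0.14,0],[0,0,0,0,0,-0.14,0]]]'
python3 -c "
from h import *
go(.5045,.3381,.18,93)"
```

```text
time: 10.15
tcp_pos: [0.5828, -0.3342, 0.0537]
ee_rot: [0.967, 0.256, 0.001, 0.001]
force: [-2.1, 1.2, 7.2]
width: 0.0373
finger_force: 59.0
time: 10.57
tcp_pos: [0.585, -0.3354, 0.2001]
ee_rot: [0.967, 0.255, 0.004, 0.004]
force: [-0.3, -0.9, 0.5]
width: 0.0368
finger_force: 59.9
shift [ 0.2626 -0.6256  0.0156] az 26.6 cur yaw -60.4 j7 -0.67 t 10.6
```

```bash
python3 -m handwheel '[[[0,0,26.6,0.263,-0.626,0.015,0],[0,0,26.6,0.263,-0.626,0.015,0],[0,0,26.6,0.263,-0.626,0.015,0],[0,0,26.6,0.263,-0.626,0.015,0],[0,0,26.6,0.263,-0.626,0.015,0],[0,0,26.6,0.263,-0.626,0.015,0],[0,0,26.6,0.263,-0.626,0.015,0],[0,0,26.6,0.263,-0.626,0.015,0],[0,0,26.6,0.263,-0.626,0.015,0],[0,0,26.6,0.263,-0.626,0.015,0],[0,0,26.6,0.263,-0.626,0.015,0],[0,0,26.6,0.263,-0.626,0.015,0],[0,0,26.6,0.263,-0.626,0.015,0],[0,0,26.6,0.263,-0.626,0.015,0],[0,0,26.6,0.263,-0.626,0.015,0],[0,0,26.6,0.263,-0.626,0.015,0],[0,0,26.6,0.263,-0.626,0.015,0],[0,0,26.6,0.263,-0.626,0.015,0],[0,0,26.6,0.263,-0.626,0.015,0],[0,0,26.6,0.263,-0.626,0.015,0]]]'
python3 -m handwheel '[[[0,0,0,0,0,0,0],[0,0,0,0,0,0,0],[0,0,0,0,0,0,0]]]'
python3 -c "
from h import *
go(.5045,.3385,.0567,93)"
```

```text
time: 12.23
tcp_pos: [0.5015, 0.3389, 0.177]
ee_rot: [1.0, 0.026, 0.0, 0.0]
force: [0.2, -0.9, -1.3]
width: 0.037
finger_force: 59.9
time: 12.48
tcp_pos: [0.5016, 0.3392, 0.1771]
ee_rot: [1.0, 0.026, 0.0, 0.0]
force: [0.2, 0.0, -0.5]
width: 0.0372
finger_force: 59.9
shift [0.0028 0.0008 0.1204] az -0.1 cur yaw -87.1 j7 -2.22 t 12.5
```

```bash
python3 -m handwheel '[[[0,0,0,0.002,0.001,0.04,0],[0,0,0,0.002,0.001,0.075,0],[0,0,0,0.002,0.001,0.1,0],[0,0,0,0.002,0.001,0.112,0],[0,0,0,0.002,0.001,0.117,0],[0,0,0,0.002,0.001,0.1205,0],[0,0,0,0.002,0.001,0.122,0],[0,0,0,0.002,0.001,0.122,0],[0,0,0,0.002,0.001,0.122,0],[0,0,0,0.002,0.001,0.122,0]]]'
python3 -c "
from h import *
go(.5045,.3385,.0567,93)"
```

```text
time: 13.32
tcp_pos: [0.5036, 0.3387, 0.0568]
ee_rot: [1.0, 0.026, 0.0, 0.0]
force: [-3.3, -4.0, 9.4]
width: 0.0371
finger_force: 61.0
shift [0.0009 0.0003 0.0001] az -0.0 cur yaw -87.0 j7 -2.22 t 13.3
```

```bash
python3 -m handwheel '[[[0,0,0,0,0,0,1],[0,0,0,0,0,0,1],[0,0,0,0,0,0,1],[0,0,0,0,0,0,1],[0,0,0,0,0,0,1],[0,0,0,0,0,0,1],[0,0,0,0,0,-0.04,1],[0,0,0,0,0,-0.08,1],[0,0,0,0,0,-0.09,1],[0,0,0,0,0,-0.09,1],[0,0,0,0,0,-0.09,1]]]'
python3 -c "
from h import *
import cv2
go(.464,-.0886,.12,94)
a,b=[cv2.cvtColor(imaging.capture(n),cv2.COLOR_RGB2BGR) for n in('top','side')]
f=lambda i:cv2.resize(i,None,fx=4,fy=4,interpolation=cv2.INTER_CUBIC)
cv2.imwrite('pics/c4.png',np.hstack([f(a[110:230,60:150]),f(b[215:335,95:200])]))"
```

```text
time: 14.23
tcp_pos: [0.5034, 0.3397, 0.1454]
ee_rot: [1.0, 0.026, 0.001, -0.001]
force: [-0.7, 0.1, -0.6]
width: 0.0854
finger_force: 0.0
shift [-0.0621  0.4257  0.0249] az -1.0 cur yaw -87.0 j7 -2.22 t 14.2
```

View pics/c4.png

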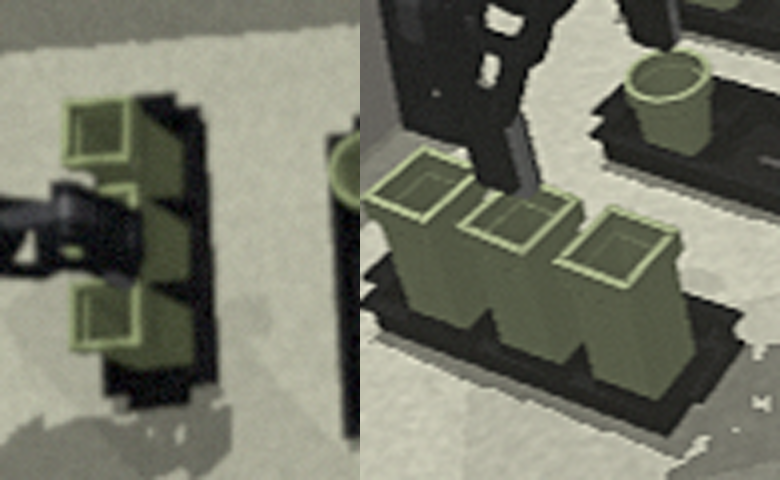

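Both tube pots stand upright and square in their bays, in line with the reference pot (rims near (85,140), (90,160) and (96,189) in the top view). Next is big_b.

```bash
python3 -m handwheel '[[[0,0,-1,-0.061,0.4257,0.025,1],[0,0,-1,-0.061,0.4257,0.025,1],[0,0,-1,-0.061,0.4257,0.025,1],[0,0,-1,-0.061,0.4257,0.025,1],[0,0,-1,-0.061,0.4257,0.025,1],[0,0,-1,-0.061,0.4257,0.025,1],[0,0,-1,-0.061,0.4257,0.025,1],[0,0,-1,-0.061,0.4257,0.025,1],[0,0,-1,-0.061,0.4257,0.025,1],[0,0,-1,-0.061,0.4257,0.025,1],[0,0,-1,-0.061,0.4257,0.025,1],[0,0,-1,-0.061,0.4257,0.025,1],[0,0,-1,-0.061,0.4257,0.025,1],[0,0,-1,-0.061,0.4257,0.025,1],[0,0,-1,-0.061,0.4257,0.025,1],[0,0,-1,-0.061,0.4257,0.025,1]]]'
python3 -c "
from h import *
go(.464,-.0886,.021,94)"
```

```text
time: 15.67
tcp_pos: [0.4649, -0.0873, 0.1196]
ee_rot: [0.999, 0.036, -0.0, -0.0]
force: [0.3, -0.6, 0.5]
width: 0.0857
finger_force: 0.0
shift [-0.001   0.0013  0.0986] az 0.2 cur yaw -85.8 j7 -1.45 t 15.7
```

```bash
python3 -m handwheel '[[[0,0,0,-0.001,0.001,0.04,1],[0,0,0,-0.001,0.001,0.075,1],[0,0,0,-0.001,0.001,0.098,1],[0,0,0,-0.001,0.001,0.098,1],[0,0,0,-0.001,0.001,0.098,1],[0,0,0,-0.001,0.001,0.098,0],[0,0,0,-0.001,0.001,0.098,0],[0,0,0,-0.001,0.001,0.098,0],[0,0,0,-0.001,0.001,0.098,0],[0,0,0,-0.001,0.001,0.098,0],[0,0,0,-0.001,0.001,0.098,0]]]'
python3 -c "
from h import *
go(.498,.0717,.1,94)"
```

```text
time: 16.58
tcp_pos: [0.4649, -0.0898, 0.024]
ee_rot: [0.999, 0.035, 0.002, 0.0]
force: [-1.8, 1.4, 9.2]
width: 0.0637
finger_force: 62.9
shift [ 0.0447 -0.1587 -0.0759] az 0.1 cur yaw -85.9 j7 -1.47 t 16.6
```

```bash
python3 -m handwheel '[[[0,0,0,0,0,-0.03,0],[0,0,0,0,0,-0.06,0],[0,0,0,0,0,-0.09,0],[0,0,0,0.01,-0.04,-0.09,0],[0,0,0,0.02,-0.08,-0.09,0],[0,0,0,0.035,-0.12,-0.09,0],[0,0,0,0.044,-0.158,-0.09,0],[0,0,0,0.044,-0.158,-0.09,0],[0,0,0,0.044,-0.158,-0.09,0],[0,0,0,0.044,-0.158,-0.09,0],[0,0,0,0.044,-0.158,-0.09,0],[0,0,0,0.044,-0.158,-0.09,0]]]'
python3 -c "
from h import *
import cv2
go(.498,.0717,.027,94)
a,b=[cv2.cvtColor(imaging.capture(n),cv2.COLOR_RGB2BGR) for n in('top','side')]
f=lambda i:cv2.resize(i,None,fx=3,fy=3,interpolation=cv2.INTER_CUBIC)
cv2.imwrite('pics/c5.png',np.hstack([f(a[95:225,165:295]),f(b[150:280,145:275])]))"
```

```text
time: 17.58
tcp_pos: [0.4965, 0.0692, 0.1123]
ee_rot: [0.999, 0.034, 0.0, 0.0]
force: [-0.3, -0.8, -0.6]
width: 0.0634
finger_force: 65.8
shift [ 0.0016 -0.0024  0.0853] az -0.1 cur yaw -86.1 j7 -1.77 t 17.6
```

View pics/c5.png

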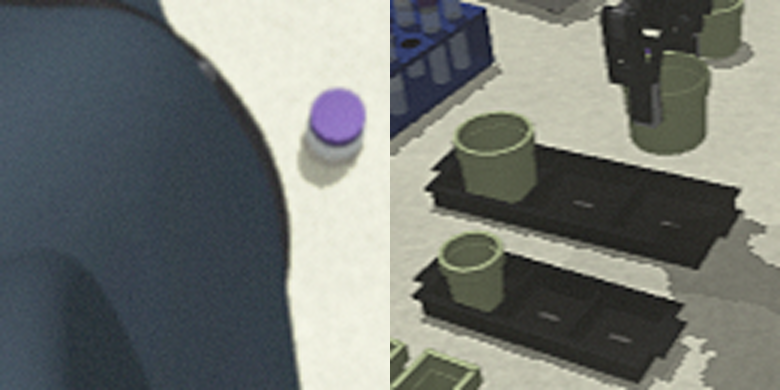

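big_b hangs upright over the bay, at about (368,185) in the side view; the arm hides the top view. Lowering it.

```bash
python3 -m handwheel '[[[0,0,0,0.001,-0.002,0.03,0],[0,0,0,0.001,-0.002,0.055,0],[0,0,0,0.001,-0.002,0.07,0],[0,0,0,0.001,-0.002,0.078,0],[0,0,0,0.001,-0.002,0.083,0],[0,0,0,0.001,-0.002,0.087,0],[0,0,0,0.001,-0.002,0.087,0],[0,0,0,0.001,-0.002,0.087,0],[0,0,0,0.001,-0.002,0.087,0]]]'
python3 -c "
from h import *
go(.498,.0717,.027,94)"
```

```text
time: 18.43
tcp_pos: [0.4971, 0.0722, 0.027]
ee_rot: [0.999, 0.035, 0.0, 0.0]
force: [-8.0, -2.0, 24.9]
width: 0.0636
finger_force: 67.7
shift [ 0.0009  0.0006 -0.    ] az -0.0 cur yaw -86.0 j7 -1.79 t 18.4
```

```bash
python3 -m handwheel '[[[0,0,0,0,0,-0.001,1],[0,0,0,0,0,-0.001,1],[0,0,0,0,0,-0.001,1],[0,0,0,0,0,-0.001,1],[0,0,0,0,0,-0.001,1],[0,0,0,0,0,-0.04,1],[0,0,0,0,0,-0.08,1],[0,0,0,0,0,-0.1,1],[0,0,0,0,0,-0.1,1],[0,0,0,0,0,-0.1,1]]]'
python3 -c "
from h import *
go(.5996,-.2112,.12,94)"
```

```text
time: 19.27
tcp_pos: [0.4982, 0.073, 0.1259]
ee_rot: [0.999, 0.035, 0.001, -0.0]
force: [0.8, -0.4, 0.4]
width: 0.0852
finger_force: 0.0
shift [0.0812 0.2906 0.006 ] az 0.0 cur yaw -86.0 j7 -1.77 t 19.3
```

```bash
python3 -m handwheel '[[[0,0,0,0.082,0.2906,0.004,1],[0,0,0,0.082,0.2906,0.004,1],[0,0,0,0.082,0.2906,0.004,1],[0,0,0,0.082,0.2906,0.004,1],[0,0,0,0.082,0.2906,0.004,1],[0,0,0,0.082,0.2906,0.004,1],[0,0,0,0.082,0.2906,0.004,1],[0,0,0,0.082,0.2906,0.004,1],[0,0,0,0.082,0.2906,0.004,1],[0,0,0,0.082,0.2906,0.004,1],[0,0,0,0.082,0.2906,0.004,1],[0,0,0,0.082,0.2906,0.004,1]]]'
python3 -c "
from h import *
go(.5996,-.2112,.0225,94)
import cv2
a,b=[cv2.cvtColor(imaging.capture(n),cv2.COLOR_RGB2BGR) for n in('top','side')]
f=lambda i:cv2.resize(i,None,fx=3,fy=3,interpolation=cv2.INTER_CUBIC)
cv2.imwrite('pics/c6.png',np.hstack([f(a[80:225,180:350]),f(b[110:255,150:270])]))"
```

```text
time: 20.27
tcp_pos: [0.5993, -0.2092, 0.1202]
ee_rot: [0.999, 0.036, -0.001, -0.001]
force: [-0.0, 0.9, 0.2]
width: 0.0854
finger_force: 0.0
shift [0.0002 0.0021 0.0977] az 0.2 cur yaw -85.8 j7 -1.27 t 20.3
```

View pics/c6.png

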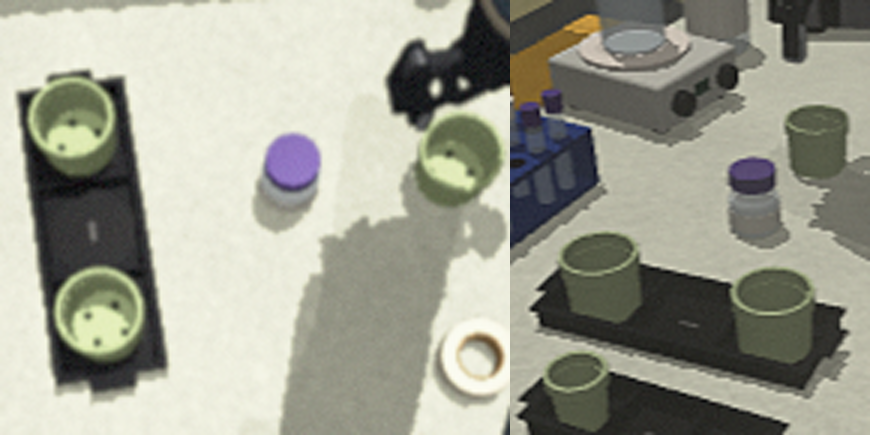

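big_b sits upright in its end bay (rim centre about (213,184) in the top view). big_a is unmoved at about (333,131). Grasping big_a.

```bash
python3 -m handwheel '[[[0,0,0,0,0.001,0.04,1],[0,0,0,0,0.001,0.075,1],[0,0,0,0,0.001,0.098,1],[0,0,0,0,0.001,0.098,1],[0,0,0,0,0.001,0.098,1],[0,0,0,0,0.001,0.098,0],[0,0,0,0,0.001,0.098,0],[0,0,0,0,0.001,0.098,0],[0,0,0,0,0.001,0.098,0],[0,0,0,0,0.001,0.098,0],[0,0,0,0,0.001,0.098,0]]]'
python3 -c "
from h import *
go(.5755,.0768,.12,94)"
```

```text
time: 21.28
tcp_pos: [0.6011, -0.2124, 0.0257]
ee_rot: [0.999, 0.035, 0.002, 0.001]
force: [-1.1, 0.8, 7.5]
width: 0.0637
finger_force: 63.8
shift [-0.0048 -0.2902 -0.0946] az 0.0 cur yaw -86.0 j7 -1.28 t 21.3
```

```bash
python3 -m handwheel '[[[0,0,0,0,0,-0.04,0],[0,0,0,0,0,-0.08,0],[0,0,0,0,0,-0.115,0],[0,0,0,0,0,-0.115,0],[0,0,0,-0.005,-0.04,-0.115,0],[0,0,0,-0.005,-0.08,-0.115,0],[0,0,0,-0.005,-0.12,-0.115,0],[0,0,0,-0.005,-0.16,-0.115,0],[0,0,0,-0.005,-0.2,-0.115,0],[0,0,0,-0.005,-0.24,-0.115,0],[0,0,0,-0.005,-0.27,-0.115,0],[0,0,0,-0.005,-0.29,-0.115,0],[0,0,0,-0.005,-0.29,-0.115,0],[0,0,0,-0.005,-0.29,-0.115,0],[0,0,0,-0.005,-0.29,-0.115,0],[0,0,0,-0.005,-0.29,-0.115,0]]]'
python3 -c "
from h import *
go(.5752,.0768,.0285,94)"
```

```text
time: 22.62
tcp_pos: [0.5748, 0.075, 0.1385]
ee_rot: [0.999, 0.034, 0.001, 0.0]
force: [0.2, -0.1, 0.0]
width: 0.0638
finger_force: 66.1
shift [ 0.0004 -0.0019  0.11  ] az -0.1 cur yaw -86.1 j7 -1.75 t 22.6
```

```bash
python3 -m handwheel '[[[0,0,0,0.0005,-0.0015,0.035,0],[0,0,0,0.0005,-0.0015,0.07,0],[0,0,0,0.0005,-0.0015,0.09,0],[0,0,0,0.0005,-0.0015,0.1,0],[0,0,0,0.0005,-0.0015,0.105,0],[0,0,0,0.0005,-0.0015,0.109,0],[0,0,0,0.0005,-0.0015,0.111,0],[0,0,0,0.0005,-0.0015,0.111,0],[0,0,0,0.0005,-0.0015,0.111,0]]]'
python3 -c "
from h import *
go(.5752,.0768,.0285,94)"
```

```text
time: 23.37
tcp_pos: [0.5753, 0.0774, 0.0287]
ee_rot: [0.999, 0.035, 0.001, 0.0]
force: [-3.8, -2.2, 6.5]
width: 0.0635
finger_force: 66.7
shift [-0.0002  0.0006  0.0002] az -0.0 cur yaw -86.0 j7 -1.77 t 23.4
```

```bash
python3 -m handwheel '[[[0,0,0,0,0,0,1],[0,0,0,0,0,0,1],[0,0,0,0,0,0,1],[0,0,0,0,0,0,1],[0,0,0,0,0,0,1],[0,0,0,0,0,-0.04,1],[0,0,0,0,0,-0.08,1],[0,0,0,0,0,-0.1,1],[0,0,0,0,0,-0.1,1],[0,0,0,0,0,-0.1,1]]]'
python3 -c "
from h import *
go(.449,-.3415,.115,93)"
```

```text
time: 24.2
tcp_pos: [0.5755, 0.0784, 0.1281]
ee_rot: [0.999, 0.035, 0.001, -0.0]
force: [1.0, 0.0, -0.5]
width: 0.0856
finger_force: 0.0
shift [-0.1557  0.4099  0.0125] az 1.0 cur yaw -86.0 j7 -1.75 t 24.2
```

```bash
python3 -m handwheel '[[[0,0,1,-0.1555,0.41,0.011,1],[0,0,1,-0.1555,0.41,0.011,1],[0,0,1,-0.1555,0.41,0.011,1],[0,0,1,-0.1555,0.41,0.011,1],[0,0,1,-0.1555,0.41,0.011,1],[0,0,1,-0.1555,0.41,0.011,1],[0,0,1,-0.1555,0.41,0.011,1],[0,0,1,-0.1555,0.41,0.011,1],[0,0,1,-0.1555,0.41,0.011,1],[0,0,1,-0.1555,0.41,0.011,1],[0,0,1,-0.1555,0.41,0.011,1],[0,0,1,-0.1555,0.41,0.011,1],[0,0,1,-0.1555,0.41,0.011,1],[0,0,1,-0.1555,0.41,0.011,1],[0,0,1,-0.1555,0.41,0.011,1],[0,0,1,-0.1555,0.41,0.011,1]]]'
python3 -c "
from h import *
go(.449,-.3415,.019,93)"
```

```text
time: 25.53
tcp_pos: [0.4491, -0.3401, 0.1155]
ee_rot: [1.0, 0.028, -0.0, -0.0]
force: [-0.6, 0.7, -0.1]
width: 0.0852
finger_force: 0.0
shift [-0.0001  0.0015  0.0965] az 0.2 cur yaw -86.8 j7 -1.00 t 25.5
```

```bash
python3 -m handwheel '[[[0,0,0,0,0.001,0.04,1],[0,0,0,0,0.001,0.075,1],[0,0,0,0,0.001,0.096,1],[0,0,0,0,0.001,0.096,1],[0,0,0,0,0.001,0.096,1],[0,0,0,0,0.001,0.096,0],[0,0,0,0,0.001,0.096,0],[0,0,0,0,0.001,0.096,0],[0,0,0,0,0.001,0.096,0],[0,0,0,0,0.001,0.096,0],[0,0,0,0,0.001,0.096,0],[0,0,0,0,0.001,0.096,0],[0,0,0,0,0.001,0.096,0]]]'
python3 -m handwheel '[[[0,0,0,0,0,-0.04,0],[0,0,0,0,0,-0.08,0],[0,0,0,0,0,-0.11,0],[0,0,0,0,0,-0.11,0],[0,0,0,0,0,-0.11,0]]]'
python3 -c "
from h import *
go(.5276,.2011,.12,93)"
```

```text
time: 26.62
tcp_pos: [0.4494, -0.3432, 0.0217]
ee_rot: [1.0, 0.026, 0.001, 0.001]
force: [-1.5, 1.7, 12.2]
width: 0.0439
finger_force: 59.2
time: 27.03
tcp_pos: [0.4495, -0.3436, 0.1326]
ee_rot: [1.0, 0.026, 0.002, 0.002]
force: [-0.5, -0.1, 0.1]
width: 0.0438
finger_force: 61.0
shift [ 0.1065 -0.5399  0.0113] az 0.0 cur yaw -87.0 j7 -1.00 t 27.0
```

```bash
python3 -m handwheel '[[[0,0,0,0.1065,-0.54,0.01,0],[0,0,0,0.1065,-0.54,0.01,0],[0,0,0,0.1065,-0.54,0.01,0],[0,0,0,0.1065,-0.54,0.01,0],[0,0,0,0.1065,-0.54,0.01,0],[0,0,0,0.1065,-0.54,0.01,0],[0,0,0,0.1065,-0.54,0.01,0],[0,0,0,0.1065,-0.54,0.01,0],[0,0,0,0.1065,-0.54,0.01,0],[0,0,0,0.1065,-0.54,0.01,0],[0,0,0,0.1065,-0.54,0.01,0],[0,0,0,0.1065,-0.54,0.01,0],[0,0,0,0.1065,-0.54,0.01,0],[0,0,0,0.1065,-0.54,0.01,0],[0,0,0,0.1065,-0.54,0.01,0],[0,0,0,0.1065,-0.54,0.01,0],[0,0,0,0.1065,-0.54,0.01,0],[0,0,0,0.1065,-0.54,0.01,0],[0,0,0,0.1065,-0.54,0.01,0]]]'
python3 -c "
from h import *
go(.5276,.2015,.0247,93)"
```

```text
time: 28.62
tcp_pos: [0.5264, 0.2006, 0.1198]
ee_rot: [1.0, 0.025, -0.0, 0.0]
force: [1.6, 0.2, -0.7]
width: 0.0439
finger_force: 61.1
shift [ 0.0013 -0.0009  0.0951] az -0.1 cur yaw -87.1 j7 -2.01 t 28.6
```

```bash
python3 -m handwheel '[[[0,0,0,0.001,-0.0005,0.035,0],[0,0,0,0.001,-0.0005,0.065,0],[0,0,0,0.001,-0.0005,0.08,0],[0,0,0,0.001,-0.0005,0.088,0],[0,0,0,0.001,-0.0005,0.093,0],[0,0,0,0.001,-0.0005,0.096,0],[0,0,0,0.001,-0.0005,0.096,0],[0,0,0,0.001,-0.0005,0.096,0],[0,0,0,0.001,-0.0005,0.096,0]]]'
python3 -c "
from h import *
go(.5276,.2015,.0247,93)"
```

```text
time: 29.37
tcp_pos: [0.5281, 0.2028, 0.0249]
ee_rot: [1.0, 0.026, 0.001, -0.0]
force: [0.2, -0.6, 3.9]
width: 0.0437
finger_force: 61.4
shift [-0.0006  0.0013  0.0001] az 0.0 cur yaw -87.0 j7 -2.02 t 29.4
```

Seated. Release, rise, and move back clear of the cameras' view.

```bash
python3 -m handwheel '[[[0,0,0,0,0,0,1],[0,0,0,0,0,0,1],[0,0,0,0,0,0,1],[0,0,0,0,0,0,1],[0,0,0,0,0,0,1],[0,0,0,0,0,0,1],[0,0,0,0,0,-0.04,1],[0,0,0,0,0,-0.08,1],[0,0,0,0,0,-0.12,1],[0,0,0,0,0,-0.15,1],[0,0,0,0,0.2,-0.15,1],[0,0,0,0,0.2,-0.15,1],[0,0,0,0,0.4,-0.15,1],[0,0,0,0,0.5,-0.15,1],[0,0,0,0,0.5,-0.15,1],[0,0,0,0,0.5,-0.15,1],[0,0,0,0,0.5,-0.15,1],[0,0,0,0,0.5,-0.15,1],[0,0,0,0,0.5,-0.15,1],[0,0,0,0,0.5,-0.15,1]]]'
python3 -c "
from h import *
import cv2
a,b=[cv2.cvtColor(imaging.capture(n),cv2.COLOR_RGB2BGR) for n in('top','side')]
f=lambda i,k:cv2.resize(i,None,fx=k,fy=k,interpolation=cv2.INTER_CUBIC)
cv2.imwrite('pics/f1.png',np.hstack([f(a[90:240,70:250],2.5)[:375],f(b[170:320,90:230],2.5)]))
cv2.imwrite('pics/f2.png',a)"
```

```text
time: 31.03
tcp_pos: [0.5489, -0.2155, 0.1738]
ee_rot: [1.0, 0.026, 0.0, -0.0]
force: [0.9, 0.3, 0.0]
width: 0.0851
finger_force: 0.0
```

View pics/f1.png

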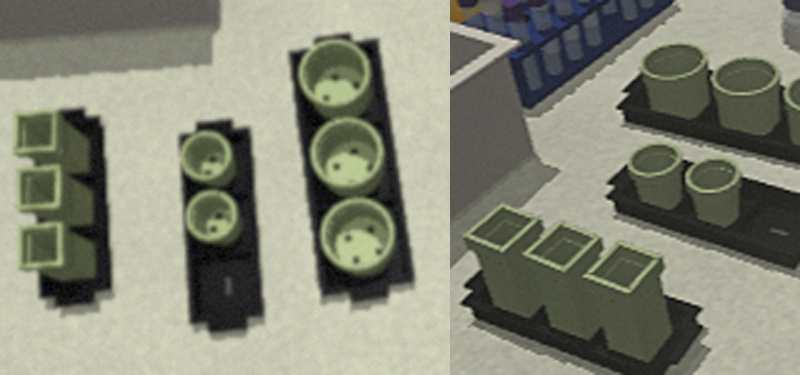

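View pics/f2.png

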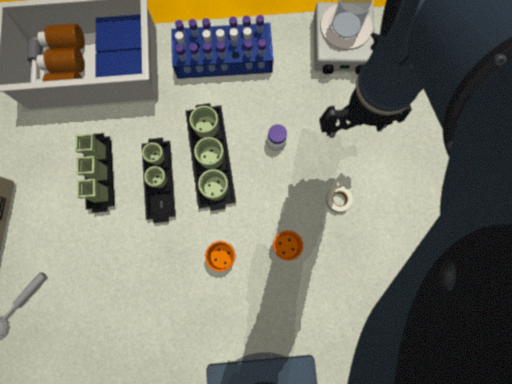

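All five pots stand upright in their own trays. The jar (277,135), the tape (340,200) and the orange pots are unmoved, and the gripper is clear and touching nothing.

```bash
python3 -c "
from plant import close_job
print(close_job())"
```

```text
the job is handed in; nothing more can be done
None
```

All five pots stand upright, each in its own bay of the matching tray; the jar, tape and orange look-alikes were not moved, and the job was handed in at about 31 s of the 138 s allowed.

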